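# Bring the dropper bottle to the front of the desk carousel and hold it there

## Robot

A 7-joint arm with a two-finger parallel gripper is mounted at the origin on a cart in front of the work surface, level with it; the furniture and walls round the work are solid. World frame = base frame: x ahead of the robot, y to its left, z up, the work surface at z = 0. Lengths are in m, angles in rad, forces in N, time in s.
With the tool pointing down it reaches from about 0.35 to 0.9 m from the base axis. Payload 8.1 kg.
Tool frame: the origin (TCP) lies between the finger pads; the fingertips stand 11 mm ahead of it and the grasp point (between the pads) lies 8 mm behind it; z points along the fingers, y is the line along which they close (so a half turn about z gives the same grasp; the last joint's range is limited). The gripper opens to 92 mm and grips with 3 to 60 N. Pads are 19 mm wide; open, the fingers measure 130 mm over their backs; the gripper's body (75 mm by 190 mm) begins 47 mm behind the grasp point.
Start: joints at [-1.215, 0.434, 0.025, 1.573, -0.012, 1.134, -0.075], TCP at [0.277, 0.56, 0.238] pointing down, gripper open.
Joint ranges: [-2.62, 2.62], [-0.44, 2.09], [-1.27, 1.32], [0.08, 2.57], [-1.32, 4.46], [0.12, 2], [-2.74, 2.74]. Speed limits (rad/s): [2.22, 2.22, 3.01, 3.01, 3.14, 3.14, 3.14].

## Interface

Orientations are given as a rotation vector (axis times angle).
In Python, from cell import observe, get_image, camera_params, sign_off gives the robot as it stands.
- The arm moves only by the shell command python3 -m pendant 'ROWS' [FORCE]. ROWS is JSON, one flat list of numbers, 7 for each row, row after row: the shift along the tool's x, y, z in m, then the turn, a rotation vector about the tool's x, y, z in rad, then the finger opening in m, from 0 to 0.0918. In form: [dx, dy, dz, rx, ry, rz, jaw, dx, dy, dz, rx, ry, rz, jaw, ...]. A call has 1 to 10 rows; each row shifts and turns the commanded pose from where the row before left it, along the tool's axes as they then stand; what a row does not reach is not made up. A row lasts 1/8 s, in which the tool goes at most 62.5 mm and 10.7 degrees, less where a joint would pass 70% of its speed; a pose out of reach is approached as far as the arm can. A call is refused whole if a number of a shift passes 0.0625 or a number of a turn 0.188, either way. A call with a gripper value outside its range is refused whole. The fingers move at their own pace and stop on an object; FORCE is the grip in N (left out, the last holds). Time passes only in rows, so rows that do not move let the fingers close. It gives the time, the measured TCP pose, the force, the opening and the grip force at its end, in the units of the state.
- observe(): the state, without advancing time (a new reading comes with each control period).
- get_image(name): name is "side" or "top" or "wrist"; returns the picture (384x512x3 uint8, red, green, blue); there is no depth.
- camera_params(name): a dict with "intrinsics" (3x3 intrinsics, pixels), "eye" and "rotation" of the camera in the world; the wrist camera has in their place "T_tool_cam" (4x4, takes a point from camera to tool coordinates, whose origin is the TCP and whose axes are the flange's). Camera axes: x right, y down, z forward; pixel columns grow to the right and rows downward; lengths in m; the calibration is good to about 2 mm. A picture is of the moment at which its call begins: read the wrist's pose just before it. camera_params takes no time and is no camera call.
- sign_off(): hands the job in; it is judged then, once.
The state is a dict: "clock": time; "joints": joint angles; "dq": joint speeds; "joint_efforts": joint torques, N m; "position": TCP position; "ee_rot": TCP orientation; "force": force on the tool from outside, world axes, zero at the start; "ft_torque": the same for the moment, N m; "width": opening from 0.0 (shut) to 1.0 (fully open); "gripper_force": force on a finger pad.
Only numpy, scipy, OpenCV 4.12 (cv2) and the standard library are available. Lean on these libraries where they do the work, as an engineer would, in place of code of your own. Each camera call takes 0.05 s, during which the arm holds its last target. There are 200 camera calls.

## Task

The turntable of the desk carousel is parked: push the sprung plunger at its front left corner fully down to free it, and let the plunger come back up. Then grip the tall upright post on the turntable and, by the post only, turn the table gently until the small bottle with the dropper stands right at the steel marker tab at the front of the base, keeping everything upright in its well and the mouse and tin beside the carousel where they are. A spring pulls the turntable back, so finish while still gripping the post between the fingers and holding the table still.

Things in the scene. Friction and masses are not known exactly. Their poses are not given: they have to be found in the camera images.
- carousel: Fixed base of the desk carousel: black round foot, 236 mm across, 8 mm thick. Origin: centre of its underside, on the turntable's axis; z up. Its front is its own -x side (roughly towards the robot), marked by a tongue with a small steel upstand.
- hub_top (a point): Top of the black hub cone on the axis, 70 mm above the desk, in the middle of the turntable: a grey disc of 208 mm, its top 36 mm above the desk, with five places 72 degrees apart: four open wells (inner radius 24 mm, rims 56 mm above the desk, centres 65 mm from the axis) and the grip post. Parked, the post stands at the front.
- front_mark (a point): Top of the steel upstand (18 mm wide, 32 mm above the desk) on the base's front tongue, 135 mm from the axis along the base's -x. The front line runs from the axis to this point.
- plunger (a joint): Travel of the plunger in m: 0 up, grows to 0.012 fully down. Spring: 3 N at the top, 8 N at the bottom; it returns by itself. Its pawl holds the turntable until it is about 9 mm down.
- plunger_top (a point): Centre of the top of the plunger's aluminium cap (32 mm across), 108 mm above the desk when up; the plunger stands in a 36 mm square black housing, 84 mm tall overall, fixed to the base 149 mm from the axis at the front left corner. It moves straight down.
- turntable (a joint): Angle of the turntable in rad, counter-clockwise from above: 0 parked; stops at 0 and 5.4. Once freed, a weak damped spring (0.05 N m per rad) swings it within 3 s to about 0.63, no place at the front, and then always draws it back there. Only turning on counter-clockwise from there brings the bottle to the front (at about 1.26, 2.51, 3.77 or 5.03, by its well).
- grip_post: Upright round post on the turntable, 85 mm from the axis; steel, 14 mm thick, with a black rubber grip 18 mm thick over its topmost 42 mm. Goes round with the table and spins freely about its own axis, so the hand need not turn. Origin at its foot on the turntable's top, z up.
- post_top (a point): Centre of the grip post's top end, 188 mm above the desk.
- dropper_bottle: The bottle to bring to the front: small brown bottle with a dark dropper top, 33 mm thick, 102 mm tall, standing loose in one of the four wells. Origin: centre of its underside; z up.
- jar: Small pale jar with a grey lid, 41 mm thick, 75 mm tall, standing loose in another well; origin: centre of its underside.
- roll_a: White till roll, 42 mm thick, 57 mm tall, standing loose in another well; origin: centre of its underside.
- roll_b: White till roll, 44 mm thick, 57 mm tall, standing loose in another well; origin: centre of its underside.
- computer_mouse: Black computer mouse, 105 x 60 x 34 mm, loose on the desk to the right; a bystander. Origin: centre of its underside.
- tin: Oblong tin with a lid, 63 x 105 x 26 mm, loose on the desk at the left; a bystander. Origin: centre of its underside.
Things that resemble listed ones, but are neither listed nor needed, are in the scene too. Leave any red look-alike of the dropper_bottle alone.

How it is judged:
On the way, in this order (a step that is already met when the one before it is completed fails the run):
1. the plunger is pushed fully down (at least 10.5 of 12 mm) (value of joint plunger above 0.0105 m), for 0.05 s.
2. the plunger is let up again and the turntable has swung free of its pawl (value of joint plunger below 0.003 m and value of joint turntable above 0.3 rad), for 0.1 s.
At the end, for the whole second after the job is handed in: The dropper bottle stands upright (within 0.2 rad) in its well at the front of the carousel, its middle within 10 mm of the front line; the fingers still grip the post (more than 2 N), the turntable is still (under 0.05 rad/s) and the plunger is up (y of dropper_bottle in the frame of carousel between -0.01 and 0.01 m and x of dropper_bottle in the frame of carousel below -0.045 m and angle between dropper_bottle's own z axis and vertical below 0.2 rad and velocity of joint turntable between -0.05 and 0.05 rad/s and contact force between the fingers and grip_post above 2 N and value of joint plunger below 0.003 m); the arm keeps its last pose, push and grip.
It fails at once if the dropper bottle is lifted out of its well (height (world z) of dropper_bottle above 0.05 m).
It fails at once if the bottle or another thing on the turntable is tipped over or falls off (angle between any of dropper_bottle, jar, roll_a, roll_b's own z axis and vertical above 0.5 rad or height (world z) of any of dropper_bottle, jar, roll_a, roll_b below 0.02 m).
It fails at once if the fingers push on the things in the wells (contact force between the fingers and dropper_bottle above 2 N or contact force between the fingers and jar above 2 N or contact force between the fingers and roll_a above 2 N or contact force between the fingers and roll_b above 2 N).
It fails at once if the turntable is spun fast (velocity of joint turntable above 3 rad/s).
It fails at once if the mouse or the tin is shifted (distance of any of computer_mouse, tin from where it was at the start of the episode above 0.03 m).
It also fails if it takes over 58 s, if anything falls off the work surface, if the arm or the gripper's body presses on something with over 40 N, if the wrist force passes 120 N, or if a joint passes its speed limit or range.

## Working session

There is one attempt and no reset: what is moved stays moved. The work goes in short steps, Python scripts to look and compute and a shell command to move; the robot and the scene stay as the last step left them, time stands still between calls to the robot, and variables do not carry over. Pictures are saved under pics/ and viewed, at most 10 in all, crops included, and the job is handed in when it is done.

```bash
ls; mkdir -p pics
cat > h.py <<'E'
import numpy as np, cv2
from cell import observe, get_image, camera_params, sign_off
from scipy.spatial.transform import Rotation as R
def cam(n,st=None):
    p=camera_params(n); K=np.array(p["intrinsics"])
    if n=="wrist":
        st=st or observe(); T=np.eye(4); T[:3,:3]=R.from_rotvec(st["ee_rot"]).as_matrix(); T[:3,3]=st["position"]
        T=T@np.array(p["T_tool_cam"]); return K,T[:3,3],T[:3,:3]
    return K,np.array(p["eye"]),np.array(p["rotation"])
def ray(c,u,v):
    K,e,r=c; d=r@np.linalg.solve(K,[u,v,1.]); return e,d/np.linalg.norm(d)
def onz(c,u,v,z):
    e,d=ray(c,u,v); return e+d*(z-e[2])/d[2]
def proj(c,X):
    K,e,r=c; q=K@(r.T@(np.array(X)-e)); return q[:2]/q[2]
E
python3 - <<'E'
from h import *
s=observe(); print({k:np.round(v,3).tolist() for k,v in s.items()})
print(R.from_rotvec(s["ee_rot"]).as_matrix().round(3).tolist())
a=get_image("top"); b=get_image("side")
cv2.imwrite("pics/top0.png",a[:,:,::-1]); cv2.imwrite("pics/side0.png",b[:,:,::-1])
for n in("top","side"):
    c=cam(n); print(n,c[0].round(1).tolist(),c[1].round(3),c[2].round(3).tolist())
E
```

```text
pics
{'clock': 0.0, 'joints': [-1.215, 0.435, 0.025, 1.574, -0.012, 1.134, -0.075], 'dq': [-0.002, -0.001, 0.002, 0.0, 0.001, 0.0, 0.0], 'joint_efforts': [-0.001, -66.784, 0.985, -31.446, -0.061, 0.043, 0.0], 'position': [0.277, 0.56, 0.237], 'ee_rot': [-0.714, -3.059, 0.002], 'force': [0.777, 0.426, -0.314], 'ft_torque': [-0.057, 0.011, -0.085], 'gripper_force': 0.0, 'width': 0.998}
[[-0.897, 0.443, -0.001], [0.443, 0.897, -0.001], [-0.0, -0.002, -1.0]]
top [[415.2, 0.0, 255.3], [0.0, 415.2, 191.2], [0.0, 0.0, 1.0]] [0.447 0.05  1.106] [-2.155, 2.139, -0.116]
side [[420.8, 0.0, 255.1], [0.0, 420.8, 196.2], [0.0, 0.0, 1.0]] [1.154 0.153 0.864] [-1.717, -1.964, 0.7]
```

View pics/top0.png

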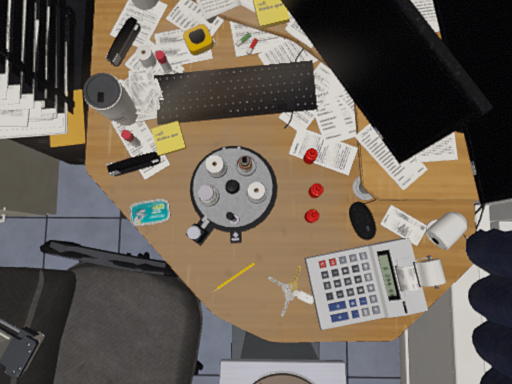

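View pics/side0.png

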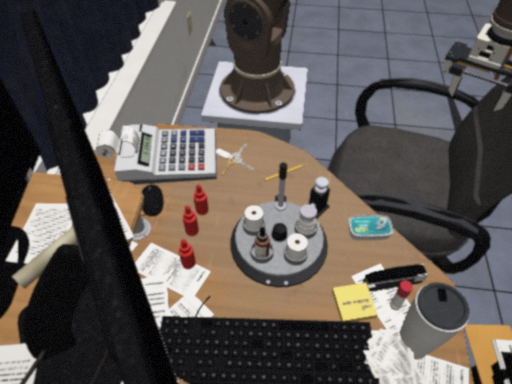

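The top view shows the carousel at (234,188), post top near (233,217), plunger cap at (194,233) and the front tab near (236,237). The brown bottle candidate is at about (246,166). The red look-alikes stand on the desk at (311,155), (316,190) and (312,215). I'll check this in one enlarged crop.

```bash
sed -i 's/return K,np.array(p\["eye"\]),np.array(p\["rotation"\])/return K,np.array(p["eye"]),R.from_rotvec(p["rotation"]).as_matrix()/' h.py
python3 - <<'E'
from h import *
a=cv2.imread("pics/top0.png"); b=cv2.imread("pics/side0.png")
A=cv2.resize(a[130:260,170:300],None,fx=4,fy=4,interpolation=3)[:, :400+120]
B=cv2.resize(b[150:290,220:340],(257,300),interpolation=3)
o=np.zeros((520,520+257,3),np.uint8); o[:,:520]=A; o[:300,520:]=B
cv2.imwrite("pics/crop0.png",o)
for n in("top","side"):
    c=cam(n); print(n,c[1].round(3),c[2].round(3).tolist())
c=cam("top")
for nm,u,v,z in [("tongue",236,237,.032),("plunger",194,233,.108),("hub",232,187,.07),("post",233,217,.188),("bottle",246,160,.118),("jar",207,194,.095)]:
    print(nm,onz(c,u,v,z).round(4))
E
```

```text
top [0.447 0.05  1.106] [[0.008, -0.992, 0.126], [-1.0, -0.006, 0.019], [-0.018, -0.126, -0.992]]
side [1.154 0.153 0.864] [[-0.135, 0.77, -0.624], [0.991, 0.103, -0.087], [-0.003, -0.63, -0.776]]
tongue [0.4647 0.1193 0.032 ]
plunger [0.4722 0.2154 0.108 ]
hub [0.5893 0.1288 0.07  ]
post [0.5061 0.1166 0.188 ]
bottle [0.6489 0.0922 0.118 ]
jar [0.5681 0.1881 0.095 ]
```

View pics/crop0.png

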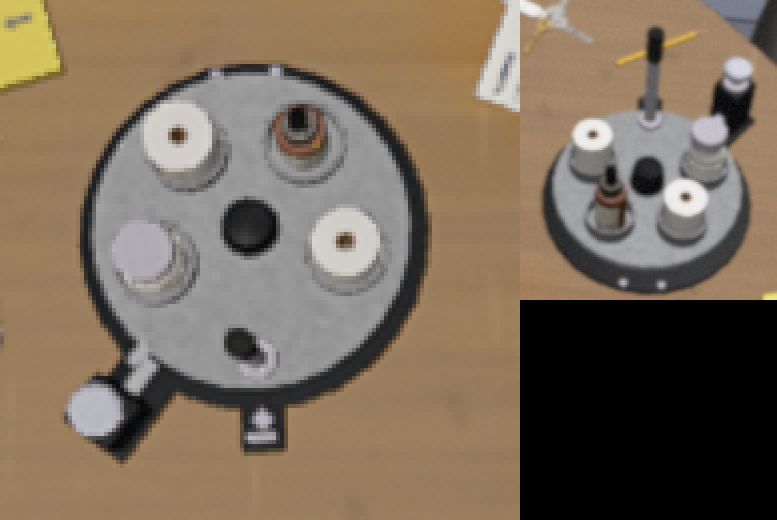

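The enlarged crop shows the brown dropper bottle with its dark top in the right rear well, at crop (299,130), which is about pixel (245,162). The side view agrees, and the three red bottles on the desk are only look-alikes. The bottle's well is 144° counter-clockwise from the post, so the target is about 3.77 rad. I'll triangulate the points next.

Run:
```python
from h import *
def tri(p,q):
    A=np.zeros((3,3));b=np.zeros(3);L=[]
    for n,(u,v) in (("top",p),("side",q)):
        e,d=ray(cam(n),u,v);P=np.eye(3)-np.outer(d,d);A+=P;b+=P@e;L.append((e,d))
    x=np.linalg.solve(A,b); return x,[np.linalg.norm(np.cross(x-e,d)) for e,d in L][0]
for nm,p,q,z in [("plunger",(193.5,232),(321.8,181.7),.108),("post",(229.5,215.5),(283.5,164),.188),("hub",(232.2,185.5),(279.8,227),.07)]:
    x,r=tri(p,q); print(nm,x.round(4),round(r,4),onz(cam("top"),*p,z).round(4),onz(cam("side"),*q,z).round(4))
print("tab",onz(cam("top"),235.5,239.2,.032).round(4))
# base foot outline: dark ring + disc by ellipse -> disc centre
a=cv2.imread("pics/top0.png"); h=cv2.cvtColor(a,cv2.COLOR_BGR2HSV)
m=((h[...,1]<40)&(h[...,2]>90)).astype(np.uint8); w=np.zeros_like(m); cv2.circle(w,(233,187),44,1,-1); m&=w
ys,xs=np.nonzero(m); (u,v),rad=cv2.minEnclosingCircle(np.c_[xs,ys].astype(np.float32)); print("disc",u,v,rad,onz(cam("top"),u,v,.036).round(4))
# cap
m=((h[...,1]<40)&(h[...,2]>150)).astype(np.uint8)[215:250,180:205]
ys,xs=np.nonzero(m); print("cap px",xs.mean()+180,ys.mean()+215,len(xs))
print(np.array(camera_params("wrist")["T_tool_cam"]).round(3).tolist())
```

```text
plunger [0.4747 0.2189 0.1007] 0.001 [0.4745 0.2167 0.108 ] [0.4809 0.2192 0.108 ]
post [0.5094 0.1256 0.1858] 0.001 [0.5093 0.1244 0.188 ] [0.5113 0.1267 0.188 ]
hub [0.5938 0.1303 0.0636] 0.0015 [0.5931 0.1283 0.07  ] [0.5981 0.132  0.07  ]
tab [0.459  0.1206 0.032 ]
disc 230.02191162109375 187.12570190429688 42.09439468383789 [0.5936 0.1365 0.036 ]
cap px 194.35570469798657 231.0268456375839 149
[[0.001, -0.951, -0.31, 0.083], [1.0, 0.001, -0.001, -0.0], [0.001, -0.31, 0.951, -0.148], [0.0, 0.0, 0.0, 1.0]]
```

```bash
python3 -m pendant '[-0.040,-0.0265,0,0,0,0,0.0, -0.0415,-0.0276,0,0,0,0,0.0, -0.0415,-0.0276,0,0,0,0,0.0, -0.0415,-0.0276,0,0,0,0,0.0, -0.0415,-0.0276,0,0,0,0,0.0, -0.0415,-0.0276,0,0,0,0,0.0, -0.0415,-0.0276,0.02,0,0,0,0.0, -0.0415,-0.0276,0.03,0,0,0,0.0, 0,0,0.02,0,0,0,0.0, 0,0,0,0,0,0,0.0]' 10
python3 - <<'E'
from h import *
s=observe(); print(s["clock"],np.round(s["position"],4),s["width"],np.round(s["force"],2))
M=R.from_rotvec(s["ee_rot"]).as_matrix()
b=get_image("wrist"); c=cam("wrist",s); cv2.imwrite("pics/w1.png",b[:,:,::-1])
print(proj(c,[.476,.217,.108]),proj(c,[.594,.129,.07]),proj(c,[.5094,.1252,.188]), proj(c,[.459,.1206,.032]))
E
```

```text
clock: 1.35
position: [0.4749, 0.2161, 0.1663]
ee_rot: [-0.715, -3.056, 0.004]
force: [0.1, 1.3, -0.6]
width: 0.009
gripper_force: 0.0
1.35 [0.4749 0.2161 0.1663] 0.00949991663023496 [ 0.05  1.33 -0.62]
[260.37263551 211.54811217] [232.19587236 335.78480309] [134.82433868 390.03154416] [162.7827353  208.17835638]
```

View pics/w1.png

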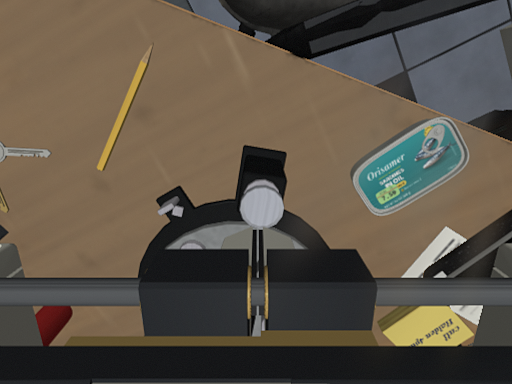

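The wrist view shows the cap at (262,205) against a predicted (260,211), so I'll nudge about 3 mm along +x. Then press.

```bash
python3 -m pendant '[0.003,0,0.015,0,0,0,0, 0,0,0.015,0,0,0,0, 0,0,0.015,0,0,0,0, 0,0,0.004,0,0,0,0, 0,0,0.004,0,0,0,0, 0,0,0.004,0,0,0,0, 0,0,0.003,0,0,0,0, 0,0,0,0,0,0,0, 0,0,0,0,0,0,0]'
```

```text
clock: 2.52
position: [0.4725, 0.2183, 0.108]
ee_rot: [-0.714, -3.058, 0.0]
force: [-4.2, -0.2, 6.5]
width: 0.001
gripper_force: 3.4
```

```bash
python3 -m pendant '[0,0,0.002,0,0,0,0, 0,0,0.001,0,0,0,0, 0,0,0,0,0,0,0]'
```

```text
clock: 2.9
position: [0.4728, 0.2184, 0.107]
ee_rot: [-0.715, -3.059, -0.002]
force: [-11.8, -3.7, 32.5]
width: 0.006
gripper_force: 16.2
```

It bottomed out at 32 N, so I'll release, lift and let the table swing.

```bash
python3 -m pendant '[0,0,-0.005,0,0,0,0, 0,0,-0.02,0,0,0,0, 0,0,-0.04,0,0,0,0, 0,0,-0.05,0,0,0,0.0, 0,0,-0.02,0,0,0,0.05, 0,0,0,0,0,0,0.05, 0,0,0,0,0,0,0.05, 0,0,0,0,0,0,0.05, 0,0,0,0,0,0,0.05, 0,0,0,0,0,0,0.05]' && python3 -m pendant '[0,0,0,0,0,0,0.05, 0,0,0,0,0,0,0.05, 0,0,0,0,0,0,0.05, 0,0,0,0,0,0,0.05, 0,0,0,0,0,0,0.05, 0,0,0,0,0,0,0.05, 0,0,0,0,0,0,0.05, 0,0,0,0,0,0,0.05, 0,0,0,0,0,0,0.05, 0,0,0,0,0,0,0.05]'
python3 - <<'E'
from h import *
s=observe()
a=get_image("top"); b=get_image("side")
cv2.imwrite("pics/top1.png",a[:,:,::-1]); cv2.imwrite("pics/side1.png",b[:,:,::-1])
A=cv2.resize(a[130:260,170:300],None,fx=3,fy=3,interpolation=3);B=cv2.resize(b[140:290,210:360],(390,390),interpolation=3)
cv2.imwrite("pics/c1.png",np.hstack([A,B])[:,:,::-1])
for n in("top","side"): print(n,proj(cam(n),[.528,.0755,.188]))
E
```

```text
clock: 4.15
position: [0.473, 0.2182, 0.2393]
ee_rot: [-0.714, -3.059, 0.001]
force: [-0.6, 0.6, 0.1]
width: 0.543
gripper_force: 0.0
clock: 5.4
position: [0.4731, 0.2183, 0.2397]
ee_rot: [-0.715, -3.059, -0.0]
force: [-0.1, 0.2, -0.6]
width: 0.544
gripper_force: 0.0
top [251.6356487 207.2514688]
side [259.53562126 167.27855701]
```

View pics/c1.png

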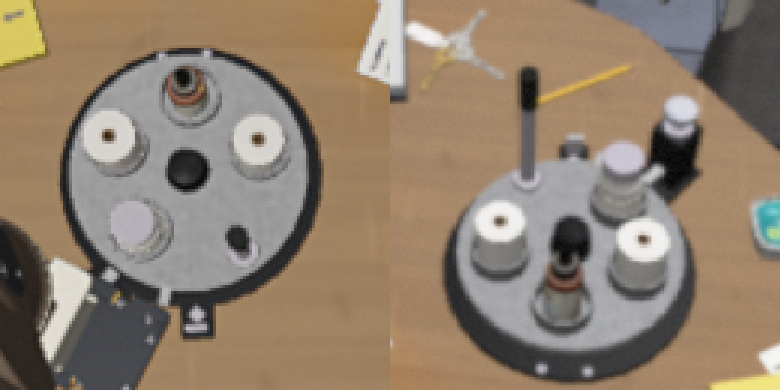

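The table has swung so the post now stands at front right: top view about (249,209), side view about (263,167). The bottle is at the rear and everything stands upright. I'll move part way, let the table settle and measure again.

```bash
python3 -m pendant '[-0.02,-0.02,0,0,0,0,0.05, -0.02,-0.02,0,0,0,0,0.05, -0.02,-0.01,0,0,0,0,0.05, 0,0,0,0,0,0,0.05, 0,0,0,0,0,0,0.05, 0,0,0,0,0,0,0.05, 0,0,0,0,0,0,0.05, 0,0,0,0,0,0,0.05, 0,0,0,0,0,0,0.05]'
python3 - <<'E'
from h import *
s=observe()
w=get_image("wrist"); c=cam("wrist",s); b=get_image("side");a=get_image("top")
print(proj(c,[.528,.0755,.188]),proj(c,[.594,.129,.07]))
A=cv2.resize(a[130:260,170:300],(384,384),interpolation=3);B=cv2.resize(b[140:290,210:360],(384,384),interpolation=3)
cv2.imwrite("pics/c2.png",cv2.resize(np.hstack([w[::1,::1][:, :],]),None,fx=.8,fy=.8)[:,:,::-1]) 
o=np.zeros((600,768,3),np.uint8);o[:384,:384]=A;o[:384,384:]=B;o[384:,:288]=cv2.resize(w,(288,216))
cv2.imwrite("pics/c2.png",o[:,:,::-1])
E
```

```text
clock: 6.62
position: [0.5047, 0.1471, 0.2397]
ee_rot: [-0.714, -3.059, -0.0]
force: [0.6, 0.0, -0.3]
width: 0.543
gripper_force: 0.0
[185.35977516 279.84816259] [278.51096789 245.87299562]
```

View pics/c2.png

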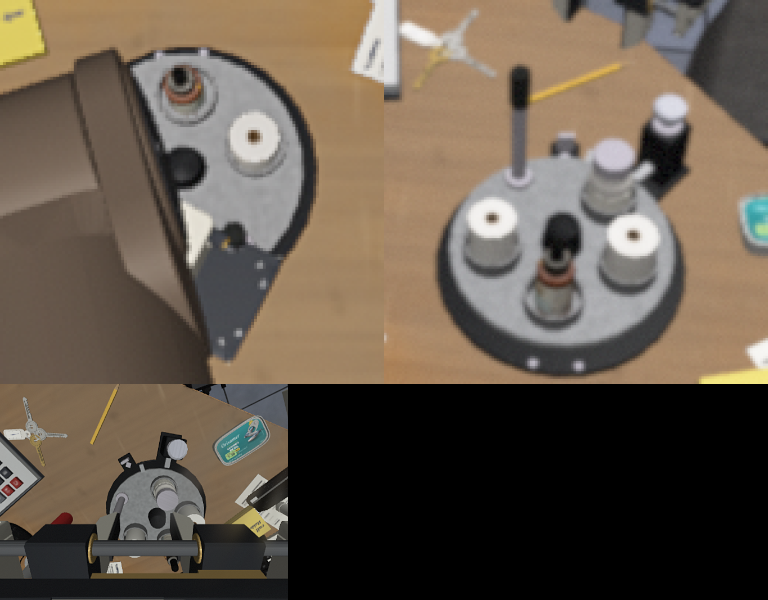

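Run:
```python
from h import *
for n,u,v in (("top",249.2,208.5),("side",263.1,167.3)):
    for z in(.188,): print(n,onz(cam(n),u,v,z).round(4))
# side post axis at lower grip: width-centre per row
b=cv2.imread("pics/side1.png"); g=cv2.cvtColor(b,cv2.COLOR_BGR2GRAY)
for r in range(162,184,2):
    x=np.nonzero(g[r,252:276]<60)[0]+252; print(r,x.min() if len(x) else 0,x.max() if len(x) else 0)
a=cv2.imread("pics/top1.png"); g=cv2.cvtColor(a,cv2.COLOR_BGR2GRAY)[200:222,238:262]
ys,xs=np.nonzero(g<60); print(xs.min()+238,xs.max()+238,ys.min()+200,ys.max()+200)
s=observe();M=R.from_rotvec(s["ee_rot"]).as_matrix()
print((M.T@(np.array([.529,.081,.168+.008-.016])-s["position"])).round(4))
```

```text
top [0.5252 0.0809 0.188 ]
side [0.527  0.0833 0.188 ]
162 0 0
164 0 0
166 263 263
168 260 265
170 260 266
172 260 266
174 260 266
176 260 265
178 260 265
180 260 265
182 262 264
246 261 206 221
[-0.0509 -0.0484  0.0797]
```

```bash
python3 -m pendant '[-0.0165,-0.0165,0,0,0,0,0.05, -0.0165,-0.0165,0,0,0,0,0.05, -0.016,-0.016,0,0,0,0,0.05, 0,0,0.015,0,0,0,0.05, 0,0,0.02,0,0,0,0.05, 0,0,0.02,0,0,0,0.05, 0,0,0.0215,0,0,0,0.05, 0,0,0,0,0,0,0.05]'
python3 - <<'E'
from h import *
b=get_image("side")
B=cv2.resize(b[110:260,190:340],(500,500),interpolation=3)
cv2.imwrite("pics/c3.png",B[:,:,::-1])
E
```

```text
clock: 7.78
position: [0.5253, 0.0821, 0.1613]
ee_rot: [-0.712, -3.056, 0.002]
force: [0.3, -0.3, 0.1]
width: 0.548
gripper_force: 0.0
```

View pics/c3.png

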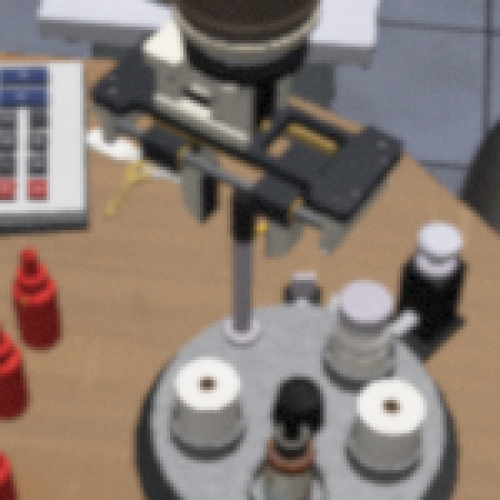

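The post's rubber grip, at crop (242,210), stands between the fingers at (200,190) and (285,230). Closing on it.

```bash
python3 -m pendant '[0,0,0,0,0,0,0.0, 0,0,0,0,0,0,0.0, 0,0,0,0,0,0,0.0, 0,0,0,0,0,0,0.0, 0,0,0,0,0,0,0.0]' 25
python3 - <<'E'
from h import *
s=observe(); p=np.array(s["position"]); M=R.from_rotvec(s["ee_rot"]).as_matrix()
A=np.array([.594,.129]); r=p[:2]-A; print(np.hypot(*r),np.degrees(np.arctan2(r[1],r[0]))%360)
E
```

```text
clock: 8.45
position: [0.5275, 0.0815, 0.1636]
ee_rot: [0.714, 3.058, 0.001]
force: [2.2, 1.2, 1.0]
width: 0.184
gripper_force: 25.0
0.0817474573506547 215.51412695387577
```

The grip holds: 16.9 mm opening at 25 N. I'll work out the rows for the first 50° of arc.

```bash
cat > arc.py <<'E'
from h import *
def rows(A,rad,t0,t1,n):
    s=observe(); p=np.array(s["position"]); M=R.from_rotvec(s["ee_rot"]).as_matrix()
    a=np.radians(np.linspace(t0,t1,n+1)); P=np.c_[A[0]+rad*np.cos(a),A[1]+rad*np.sin(a)]; P[0]=p[:2]
    for d in np.diff(P,axis=0): print((M.T@np.r_[d,0])[:2].round(4).tolist())
E
python3 -c "
from arc import *
rows([.594,.129],.083,215.5,255.5,8)"
```

```text
[-0.0059, -0.0042]
[-0.0068, -0.0026]
[-0.007, -0.002]
[-0.0071, -0.0013]
[-0.0072, -0.0007]
[-0.0072, -0.0001]
[-0.0072, 0.0005]
[-0.0071, 0.0012]
```

```bash
python3 -m pendant '[-0.003,-0.0018,0,0,0,0,0, -0.0035,-0.0018,0,0,0,0,0, -0.0065,-0.0026,0,0,0,0,0, -0.007,-0.002,0,0,0,0,0, -0.0071,-0.0013,0,0,0,0,0]'; python3 -m pendant '[-0.0072,-0.0007,0,0,0,0,0, -0.0072,-0.0001,0,0,0,0,0, -0.0072,0.0005,0,0,0,0,0, -0.0071,0.0012,0,0,0,0,0, 0,0,0,0,0,0,0]'
python3 - <<'E'
from h import *
s=observe(); p=np.array(s["position"]); A=np.array([.594,.129]); r=p[:2]-A; print(np.hypot(*r),np.degrees(np.arctan2(r[1],r[0]))%360)
E
```

```text
clock: 9.07
position: [0.548, 0.0609, 0.1636]
ee_rot: [0.714, 3.058, 0.002]
force: [3.4, 5.2, 3.5]
width: 0.187
gripper_force: 25.0
clock: 9.7
position: [0.5739, 0.0487, 0.1635]
ee_rot: [0.715, 3.059, 0.001]
force: [-0.0, 4.5, 6.3]
width: 0.189
gripper_force: 25.0
0.08273788566646414 255.9416218919753
```

```bash
python3 -c "
from arc import *
rows([.594,.129],.0825,256,326,14)"
```

```text
[-0.007, 0.0021]
[-0.0068, 0.0024]
[-0.0065, 0.003]
[-0.0062, 0.0036]
[-0.0059, 0.0041]
[-0.0055, 0.0046]
[-0.0051, 0.0051]
[-0.0046, 0.0055]
[-0.0041, 0.0059]
[-0.0036, 0.0062]
[-0.0031, 0.0065]
[-0.0025, 0.0068]
[-0.0019, 0.0069]
[-0.0013, 0.0071]
```

```bash
python3 -m pendant '[-0.007,0.0021,0,0,0,0,0, -0.0068,0.0024,0,0,0,0,0, -0.0065,0.003,0,0,0,0,0, -0.0062,0.0036,0,0,0,0,0, -0.0059,0.0041,0,0,0,0,0, -0.0055,0.0046,0,0,0,0,0, -0.0051,0.0051,0,0,0,0,0]'; python3 -m pendant '[-0.0046,0.0055,0,0,0,0,0, -0.0041,0.0059,0,0,0,0,0, -0.0036,0.0062,0,0,0,0,0, -0.0031,0.0065,0,0,0,0,0, -0.0025,0.0068,0,0,0,0,0, -0.0019,0.0069,0,0,0,0,0, -0.0013,0.0071,0,0,0,0,0, 0,0,0,0,0,0,0]'
python3 - <<'E'
from h import *
s=observe(); p=np.array(s["position"]); A=np.array([.594,.129]); r=p[:2]-A; print(np.hypot(*r),np.degrees(np.arctan2(r[1],r[0]))%360)
E
```

```text
clock: 10.58
position: [0.6228, 0.0499, 0.1635]
ee_rot: [-0.717, -3.059, 0.003]
force: [-0.0, -2.1, 7.8]
width: 0.193
gripper_force: 25.0
clock: 11.58
position: [0.6638, 0.079, 0.1637]
ee_rot: [0.718, 3.054, -0.005]
force: [7.7, -6.6, 3.8]
width: 0.192
gripper_force: 25.0
0.08588961561612582 324.38423165449825
```

```bash
python3 -c "
from arc import *
from scipy.optimize import least_squares
P=np.array([[.5275,.0815],[.548,.0609],[.5739,.0487],[.6228,.0499],[.6638,.079]])
f=least_squares(lambda q:np.hypot(*(P-q[:2]).T)-.085,[.594,.129]); print(f.x,f.fun.round(4))
A=f.x[:2]; r=np.array(observe()['position'])[:2]-A; t=np.degrees(np.arctan2(r[1],r[0]))%360; print(t,np.hypot(*r))
rows(A,.085,t,t+65,13)"
```

```text
[0.59653088 0.13075954] [-0.0002  0.0001  0.0001  0.     -0.0001]
322.4240307727459 0.08490651030721134
[-0.0012, 0.0073]
[-0.0005, 0.0074]
[0.0002, 0.0074]
[0.0008, 0.0074]
[0.0015, 0.0073]
[0.0021, 0.0071]
[0.0027, 0.0069]
[0.0033, 0.0066]
[0.0039, 0.0063]
[0.0044, 0.006]
[0.0049, 0.0056]
[0.0054, 0.0051]
[0.0058, 0.0046]
```

The circle fit is tight, with residuals of 0.2 mm or less and the axis at (0.5965, 0.1308). Continuing.

```bash
python3 -m pendant '[-0.0022,0.007,0,0,0,0,0, -0.0012,0.0074,0,0,0,0,0, 0.0002,0.0074,0,0,0,0,0, 0.0008,0.0074,0,0,0,0,0, 0.0015,0.0073,0,0,0,0,0, 0.0021,0.0071,0,0,0,0,0, 0.0027,0.0069,0,0,0,0,0]'; python3 -m pendant '[0.0033,0.0066,0,0,0,0,0, 0.0039,0.0063,0,0,0,0,0, 0.0044,0.006,0,0,0,0,0, 0.0049,0.0056,0,0,0,0,0, 0.0054,0.0051,0,0,0,0,0, 0.003,0.002,0,0,0,0,0, 0,0,0,0,0,0,0, 0,0,0,0,0,0,0]'
python3 - <<'E'
from h import *
s=observe(); p=np.array(s["position"]); A=np.array([.5965,.1308]); r=p[:2]-A; print(np.hypot(*r),np.degrees(np.arctan2(r[1],r[0]))%360)
a=get_image("top"); b=get_image("side");w=get_image("wrist")
for n,i in(("top",a),("side",b),("w",w)): cv2.imwrite(f"pics/{n}4.png",i[:,:,::-1])
o=np.zeros((580,780,3),np.uint8);o[:390,:390]=cv2.resize(a[130:260,170:300],(390,390),interpolation=3);o[:390,390:]=cv2.resize(b[140:290,210:360],(390,390),interpolation=3)
o[390:,:253]=cv2.resize(w,(253,190));cv2.imwrite("pics/c4.png",o[:,:,::-1])
E
```

```text
clock: 12.45
position: [0.6816, 0.1281, 0.1636]
ee_rot: [0.717, 3.056, -0.002]
force: [5.1, -1.9, 3.9]
width: 0.192
gripper_force: 25.0
clock: 13.45
position: [0.6728, 0.1687, 0.1636]
ee_rot: [0.715, 3.058, -0.001]
force: [3.2, -0.3, 5.7]
width: 0.184
gripper_force: 25.0
0.08517583393912996 26.397535392578806
```

View pics/c4.png

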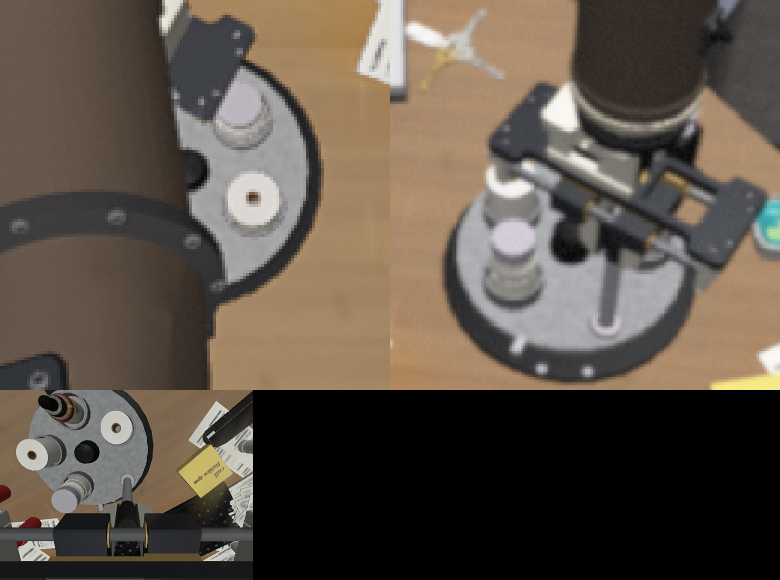

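The wrist view shows the bottle at (60,408) of the small picture, almost at the front, with everything upright. About 13° remain. I'll refine the front line from the earlier wrist picture.

```bash
python3 -c "
from arc import *
A=np.array([.5965,.1308])
st=dict(position=[.4749,.2161,.1663],ee_rot=[-.715,-3.056,.004])
c=cam('wrist',st); w=cv2.imread('pics/w1.png')
h=cv2.cvtColor(w,cv2.COLOR_BGR2HSV); m=((h[...,1]<60)&(h[...,2]>130)).astype(np.uint8)[190:225,155:190]
n,l,s,ce=cv2.connectedComponentsWithStats(m); print(s.tolist(),(ce+[155,190]).round(1).tolist())
for u,v in ((172,212),): 
  q=onz(c,u,v,.032); print(q,np.degrees(np.arctan2(*(q[:2]-A)[::-1]))%360)
q=onz(c,262,205,.108);print('cap',q,np.degrees(np.arctan2(*(q[:2]-A)[::-1]))%360)
rows(A,.085,26.4,39.5,4)"
```

```text
[[0, 0, 35, 35, 1061], [3, 14, 25, 13, 164]] [[172.1, 206.5], [171.1, 210.0]]
[0.46636081 0.12658914 0.032     ] 181.85324955144935
cap [0.47206224 0.22025307 0.108     ] 144.28923177650015
[0.0042, 0.0027]
[0.0041, 0.0026]
[0.0042, 0.0024]
[0.0044, 0.0021]
```

```bash
python3 -m pendant '[0.0035,0.0025,0,0,0,0,0, 0.0041,0.0026,0,0,0,0,0, 0.0042,0.0024,0,0,0,0,0, 0.0030,0.0014,0,0,0,0,0, 0.0013,0.0006,0,0,0,0,0, 0,0,0,0,0,0,0, 0,0,0,0,0,0,0, 0,0,0,0,0,0,0]'
python3 - <<'E'
from h import *
s=observe(); p=np.array(s["position"]); A=np.array([.5965,.1308]); r=p[:2]-A; print(np.hypot(*r),np.degrees(np.arctan2(r[1],r[0]))%360,np.round(s["force"],1))
w=get_image("wrist"); b=get_image("side"); c=cam("wrist",s); cv2.imwrite("pics/w5.png",w[:,:,::-1]); cv2.imwrite("pics/side5.png",b[:,:,::-1])
print(s["position"],s["ee_rot"])
print("hub",proj(c,[*A,.07]))
for t in (181,183,185):
    f=np.radians(t); d=np.array([np.cos(f),np.sin(f)])
    print(t,[proj(c,[*(A+q*d),z]).round(1).tolist() for q,z in((.135,.032),(.065,.14),(.065,.056))])
o=np.zeros((576,768,3),np.uint8); o[:]=cv2.resize(w,(768,576),interpolation=3); cv2.imwrite("pics/c5.png",o[:,:,::-1])
E
```

```text
clock: 14.6
position: [0.6623, 0.1849, 0.1636]
ee_rot: [0.714, 3.058, 0.0]
force: [3.1, 0.5, 6.2]
width: 0.192
gripper_force: 25.0
0.08517495287601991 39.45416562781787 [3.1 0.5 6.2]
[0.66226641 0.18492534 0.16361406] [7.14437287e-01 3.05845750e+00 6.69695236e-05]
hub [158.68525788 151.76000758]
181 [[78.7, -10.5], [48.2, 67.1], [117.9, 73.6]]
183 [[73.9, -7.2], [44.7, 69.4], [115.5, 75.1]]
185 [[69.2, -3.7], [41.3, 71.8], [113.2, 76.7]]
```

View pics/c5.png

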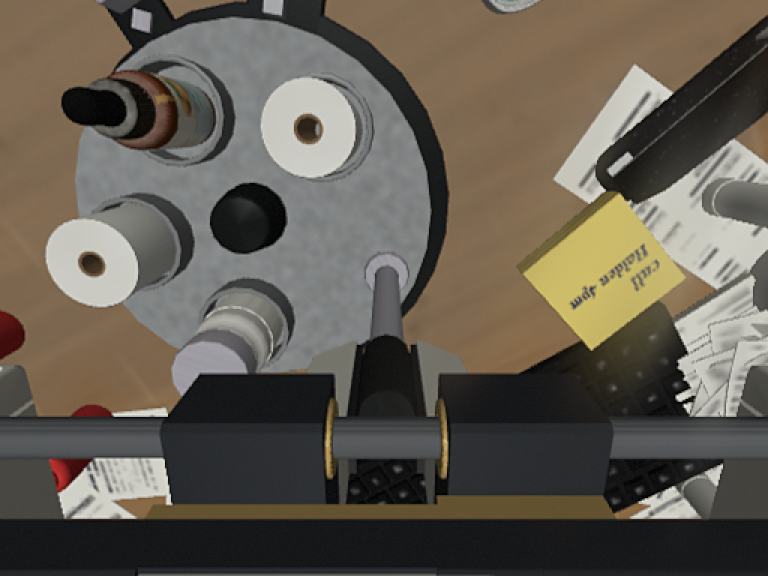

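The picture shows the bottle in its well at (160,110), with the dropper tip at (78,103). The tongue's light mark is at (141,20). The rolls and the jar stand upright, and the post is gripped at (388,370). I'll put numbers on the alignment.

Run:
```python
from h import *
A=np.array([.5965,.1308])
st=dict(position=[.66227,.18493,.16361],ee_rot=[.71444,3.05846,.00007]); c=cam("wrist",st)
ang=lambda q,o=A:(round(np.degrees(np.arctan2(*(q[:2]-o)[::-1]))%360,1),round(np.hypot(*(q[:2]-o)),4))
w=cv2.imread("pics/w5.png");h=cv2.cvtColor(w,cv2.COLOR_BGR2HSV)
m=((h[...,1]<60)&(h[...,2]>140)).astype(np.uint8)[0:30,80:115]
n,l,s,ce=cv2.connectedComponentsWithStats(m); print(s.tolist(),(ce+[80,0]).round(1).tolist())
H=onz(c,241/1.5,221/1.5,.07)[:2]; print("hub",H)
for nm,u,v,z in(("label",140.5,19.5,.009),("tip",75,103,.141),("tip",75,103,.137),("shoulder-neck ring",117,108,.105),("rollfrontleft",305,128,.098),("mark2",272,6,.009)):
    q=onz(c,u/1.5,v/1.5,z); print(nm,q.round(4),ang(q),ang(q,H))
a=cv2.imread("pics/top0.png"); t=cam("top"); Ht=onz(t,232.2,185.5,.07)[:2]
for nm,u,v,z in(("label",262,418,.009),("tab",262,437,.032),("post",238,342,.188),("bottle tip",298,117,.141),("roll l",177,134,.098),("rollr",344,240,.098)):
    q=onz(t,170+u/4,130+v/4,z);print(nm,q.round(4),ang(q,Ht))
st=dict(position=[.4749,.2161,.1663],ee_rot=[-.715,-3.056,.004]); c=cam("wrist",st)
for nm,u,v,z in(("bar",167,207,.032),("label",178,212,.009)): q=onz(c,u,v,z); print("w1",nm,q.round(4),ang(q),ang(q,H))
```

```text
[[0, 0, 35, 30, 901], [8, 6, 12, 15, 140], [32, 23, 1, 1, 1], [34, 22, 1, 1, 1], [27, 24, 3, 2, 3], [23, 27, 1, 1, 1], [25, 26, 1, 1, 1], [19, 29, 1, 1, 1], [21, 28, 1, 1, 1]] [[97.4, 14.6], [93.7, 13.2], [112.0, 23.0], [114.0, 22.0], [108.0, 24.7], [103.0, 27.0], [105.0, 26.0], [99.0, 29.0], [101.0, 28.0]]
hub [0.59421114 0.13403428]
label [0.4712 0.1218 0.009 ] (np.float64(184.1), np.float64(0.1256)) (np.float64(185.7), np.float64(0.1236))
tip [0.5328 0.1306 0.141 ] (np.float64(180.2), np.float64(0.0637)) (np.float64(183.2), np.float64(0.0615))
tip [0.5316 0.1285 0.137 ] (np.float64(182.1), np.float64(0.065)) (np.float64(185.1), np.float64(0.0629))
shoulder-neck ring [0.5305 0.1257 0.105 ] (np.float64(184.4), np.float64(0.0662)) (np.float64(187.5), np.float64(0.0642))
rollfrontleft [0.5711 0.1903 0.098 ] (np.float64(113.1), np.float64(0.0647)) (np.float64(112.4), np.float64(0.0608))
mark2 [0.4987 0.1927 0.009 ] (np.float64(147.7), np.float64(0.1158)) (np.float64(148.4), np.float64(0.1121))
label [0.4716 0.1222 0.009 ] (np.float64(182.9), np.float64(0.1217))
tab [0.4589 0.1205 0.032 ] (np.float64(183.3), np.float64(0.1344))
post [0.5093 0.1244 0.188 ] (np.float64(182.7), np.float64(0.0839))
bottle tip [0.646  0.0948 0.141 ] (np.float64(327.6), np.float64(0.0626))
roll l [0.6438 0.1715 0.098 ] (np.float64(40.4), np.float64(0.0666))
rollr [0.5784 0.0677 0.098 ] (np.float64(256.3), np.float64(0.0624))
w1 bar [0.4598 0.1249 0.032 ] (np.float64(182.5), np.float64(0.1369)) (np.float64(183.9), np.float64(0.1348))
w1 label [0.4745 0.122  0.009 ] (np.float64(184.1), np.float64(0.1223)) (np.float64(185.8), np.float64(0.1203))
```

The bottle lies at about 182–184° and the front line at about 183.5°. That is roughly 2 mm of error against the 10 mm allowed. I'll check that it holds still, then hand in.

```bash
python3 -m pendant '[0,0,0,0,0,0,0, 0,0,0,0,0,0,0, 0,0,0,0,0,0,0, 0,0,0,0,0,0,0, 0,0,0,0,0,0,0, 0,0,0,0,0,0,0]' && python3 -c "
from h import *
print(sign_off())"
```

```text
clock: 15.45
position: [0.6623, 0.1849, 0.1636]
ee_rot: [0.715, 3.058, 0.0]
force: [2.8, -0.0, 5.5]
width: 0.19
gripper_force: 25.0
the job is handed in; nothing more can be done
None
```

I handed the job in at about 15.5 s: the plunger was pressed and released, and the post is still gripped at 25 N with the table still. The dropper bottle measured about 2 mm from the front line (10 mm allowed); `sign_off` gave no verdict.

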